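# Loosen the knurled window ring of a control box by counted turns

## Task

Loosen the black knurled ring that clamps the round window of the control box: roll a fingertip along its rim, turning it anticlockwise as seen from above, until its white line has come round to the red pointer for the second time, and leave it lined up there with the hand clear. Do not run on a further quarter turn, or the ring comes off its thread. Leave the loose things on the box and around it where they are, without lifting or shifting them.

Things in the scene. Friction and masses are not known exactly. Their poses are not given: they have to be found in the camera images.
- ring (a joint): angle of the black knurled ring, rad, growing anticlockwise seen from above. At 0, 6.283 and 12.566 the white line points at the red pointer; it starts between 0.5 and 2.5, so the second meeting is at 12.566. The thread ends a quarter turn later. It turns in place about a vertical axis without rising; dry friction holds it: about 2.5 N along the rim turns it, and it does not coast
- ring_top (a point): centre of the ring's flat top face, on its axis, 170 mm above the table. The ring is a solid disc (its green window is nearly flush): 24 mm high, 100 mm in diameter plus 30 upright round ribs (the knurl) standing out 4 mm, so 108 mm over the ribs. Its underside is 6 mm above the box's lid. z is up; x points to the white line and turns with the ring
- ring_line (a point): outer end of the white line on the ring's top face, 50 mm from the ring's axis; the line is 15 mm long, 8 mm wide, and the rib at its end is white as well. It goes round with the ring
- pointer (a point): tip of the flat red pointer (a red arrow 2 mm thick) on the box's lid, 69 mm from the ring's axis, 142 mm above the work surface; does not turn with the ring
- control_box: fixed dark olive control box lying on its back on two timber blocks; origin under its centre at table height, directly below the ring's axis. Its lid is 320 mm (its x) by 270 mm (its y), flat, 140 mm above the table; the red pointer lies on its +x side. Nothing but the ring stands on the lid within 130 mm of the ring's axis. It does not move
- standoff: loose brass standoff, 16 mm in diameter, 32 mm tall, standing on a corner of the box's lid; origin at the centre of its underside. Bystander
- blanking_plug: loose orange plug, 24 mm in diameter, 20 mm tall, standing on another corner of the box's lid; origin at the centre of its underside. Bystander
- screwdriver: loose screwdriver lying on the table beside the box, about 200 mm long along its x (handle to -x), 26 mm thick; origin under its middle. Bystander
- screw_jar: loose amber jar with a black cap, 60 mm in diameter, 75 mm tall, standing on the table; origin at the centre of its underside. Bystander
- reel: loose empty blue reel, 70 mm in diameter, 40 mm tall, standing on the table; origin at the centre of its underside. Bystander
- terminal_block: loose green terminal block, 50 by 70 mm, 42 mm tall, on the table; origin at the centre of its underside. Bystander

How it is judged:
On the way:
1. the white line has come round to the red pointer the first time (value of joint ring above 6.283 rad).
At the end, for the whole second after the job is handed in: the ring stands at rest with its white line at the red pointer for the second time (joint 12.566 rad, within 0.26 rad or 15 degrees either way), and each of the six loose things is within 15 mm of where it was (value of joint ring between 12.306 and 12.826 rad and velocity of joint ring between -0.05 and 0.05 rad/s and distance of each of standoff, blanking_plug, screwdriver, screw_jar, reel, terminal_block from where it was at the start of the episode below 0.015 m); the robot touches nothing.
It fails at once if the ring is run on a quarter turn past the second meeting of line and pointer (value of joint ring above 14.136 rad).
It fails at once if a loose thing is shifted or lifted by more than 15 mm (distance of any of standoff, blanking_plug, screwdriver, screw_jar, reel, terminal_block from where it was at the start of the episode above 0.015 m).
It also fails if it takes over 67 s, if anything falls off the work surface, if the arm or the gripper's body presses on something with over 40 N, if the wrist force passes 120 N, or if a joint passes its speed limit or range.

## Robot

A 7-joint arm with a two-finger parallel gripper is mounted at the origin on the work surface. World frame = base frame: x ahead of the robot, y to its left, z up, the work surface at z = 0. Lengths are in m, angles in rad, forces in N, time in s.
With the tool pointing down it reaches from about 0.425 to 0.875 m from the base axis. Payload 4.7 kg.
Tool frame: the origin (TCP) lies between the finger pads; the fingertips stand ctrl.tip_reach ahead of it and the grasp point (between the pads) lies 5 mm behind it (ctrl.tip_reach is the distance from the TCP to the fingertips, in m); z points along the fingers, y is the direction in which the jaws open and shut (so a half turn about z gives the same grasp; the last joint's range is limited). The gripper opens to 87 mm and grips with 3 to 60 N. Pads are 19 mm wide; open, the fingers measure 117 mm over their backs; the gripper's body (75 mm by 190 mm) begins 51 mm behind the grasp point.
Start: joints at [1.118, 0.321, -0.07, 1.45, 0.023, 1.371, -0.057], TCP at [0.293, -0.58, 0.237] pointing down, gripper open.
Joint ranges: [-2.86, 2.86], [-0.3, 2.09], [-1.38, 1.24], [0.06, 2.45], [-1.56, 4.7], [0.09, 2.05], [-2.69, 2.69]. Speed limits (rad/s): [2.57, 2.57, 3.14, 3.14, 3.14, 3.14, 3.14].

## Interface

Orientations are given as a rotation vector (axis times angle).
In Python, from bench import ctrl gives the robot as it stands.
- The arm moves only by the shell command python3 -m handwheel 'ROWS' [FORCE]. ROWS is JSON, a list of rows, each a list of 7 numbers: the shift along the tool's x, y, z in mm, then the turn, a rotation vector about the tool's x, y, z in rad, then the gripper's target within -1 to 1 (shut at 1, half-way at 0, fully open at -1). In form: [[dx, dy, dz, ax, ay, az, grip], ...]. A call has 1 to 12 rows; each row is the pose to reach, as a shift and turn from the pose commanded when the call began, along the tool's axes at that moment; what a row does not reach only later rows make up. A row lasts 1/8 s, in which the tool goes at most 62.5 mm and 10.7 degrees, less where a joint would pass 70% of its speed; a pose out of reach is approached as far as the arm can. A call with a gripper value outside its range is refused whole. The fingers move at their own pace and stop on an object; FORCE is the grip in N (left out, the last holds). Time passes only in rows, so rows that repeat a pose let the fingers close. It gives the time, the measured TCP pose, the force and the opening at its end, in the units of the state.
- ctrl.get_state(): the state, without advancing time (a new reading comes with each control period).
- ctrl.get_image(name): name is "scene" or "top" or "wrist"; returns the picture (480x640x3 uint8, red, green, blue); there is no depth.
- ctrl.camera_model(name): a dict with "mtx" (3x3 intrinsics, pixels), "xyz" and "orientation" of the camera in the world. Camera axes: x right, y up, looking along -z (the intrinsics and any distortion apply to the point x, -y, -z); pixel columns grow to the right and rows downward; lengths in m; the calibration is good to about 2 mm. A picture is of the moment at which its call begins: read the wrist's pose just before it. camera_model takes no time and is no camera call; for the wrist camera it gives the pose at the moment of the call.
- ctrl.close_job(): hands the job in, once; it reports no verdict.
The state is a dict: "time": time; "joint_positions": joint angles; "qd": joint speeds; "joint_torque": joint torques, N m; "position": TCP position; "tool_rot": TCP orientation; "ft_force": force on the tool from outside, world axes, zero at the start; "torque": the same for the moment, N m; "grip_width": opening from 0.0 (shut) to 1.0 (fully open).
Only numpy, scipy, OpenCV 4.12 (cv2) and the standard library are available. Lean on these libraries where they do the work, as an engineer would, in place of code of your own. Each camera call takes 0.05 s, during which the arm holds its last target.

## Working session

There is one attempt and no reset: what is moved stays moved. The work goes in short steps, Python scripts to look and compute and a shell command to move; the robot and the scene stay as the last step left them, time stands still between calls to the robot, and variables do not carry over. Pictures are saved under pics/ and viewed, and the job is handed in when it is done.

```bash
ls; mkdir -p pics; python3 - <<'E'
from bench import ctrl
import cv2
s=ctrl.get_state();print(s, ctrl.tip_reach)
for n in("scene","top","wrist"):
    m=ctrl.camera_model(n);print(n,m)
    cv2.imwrite(f"pics/{n}0.png",ctrl.get_image(n)[:,:,::-1])
E
```

```text
pics
{'time': 0.0, 'joint_positions': array([ 1.11811367,  0.3218327 , -0.07005461,  1.45166076,  0.02261548,
        1.37077597, -0.0569064 ]), 'qd': array([-0.00010879, -0.00074316, -0.00122355,  0.0005698 , -0.00047394,
       -0.0019881 ,  0.00022673]), 'joint_torque': array([-2.16248504e-04, -4.91286707e+01, -4.03952440e-01, -3.12526631e+01,
       -6.39117393e-02,  4.34871786e-02,  1.87100641e-04]), 'position': array([ 0.29221446, -0.58003743,  0.23546209]), 'tool_rot': array([-3.05465878e+00, -7.26161439e-01,  8.69942218e-04]), 'ft_force': array([-0.82845627, -0.53027521,  0.45842683]), 'torque': array([-0.00730282, -0.0321494 , -0.00028427]), 'grip_width': 0.9997014827378349} 0.014
scene {'mtx': array([[503.37950643,   0.        , 318.64313628],
       [  0.        , 503.37950643, 246.42886076],
       [  0.        ,   0.        ,   1.        ]]), 'xyz': array([0.88569242, 0.68288431, 0.98933849]), 'orientation': array([0.22031886, 0.92076048, 2.51043557])}
top {'mtx': array([[536.58722806,   0.        , 320.69585597],
       [  0.        , 536.58722806, 246.53613999],
       [  0.        ,   0.        ,   1.        ]]), 'xyz': array([ 0.2020676 , -0.01032006,  1.55201078]), 'orientation': array([ 0.18862875, -0.1863274 , -1.5649674 ])}
wrist {'mtx': array([[388.4904974 ,   0.        , 321.51376099],
       [  0.        , 388.4904974 , 240.94651896],
       [  0.        ,   0.        ,   1.        ]]), 'xyz': array([ 0.35339453, -0.55089248,  0.38313484]), 'orientation': array([-0.21973466,  0.13819402, -1.09854229])}
```

View pics/top0.png

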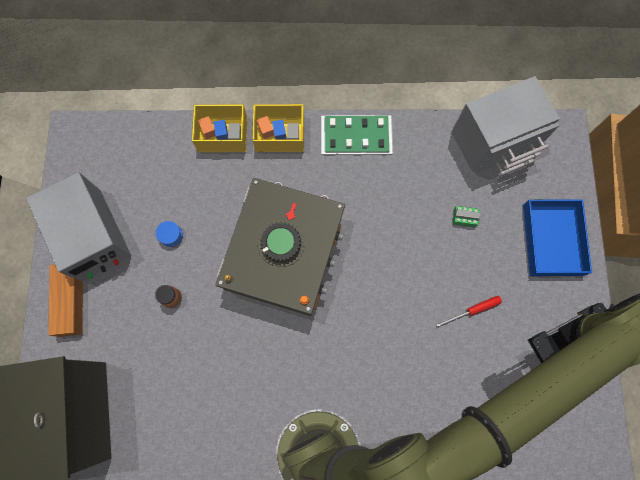

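View pics/scene0.png

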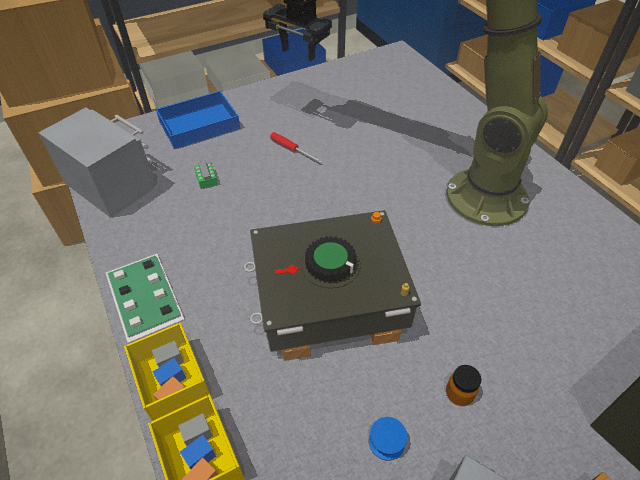

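View pics/wrist0.png

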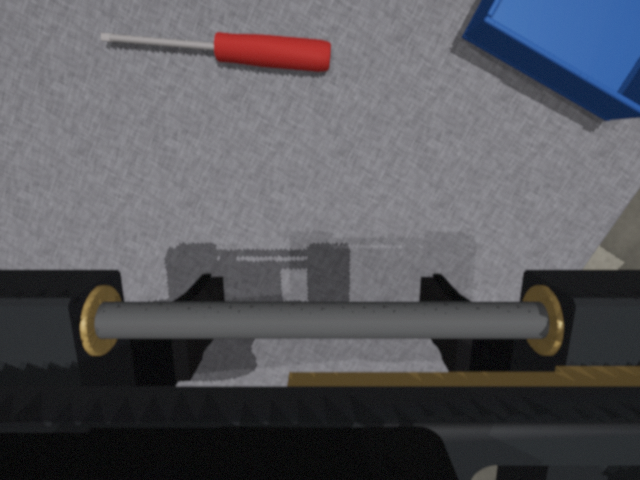

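```bash
cat > h.py <<'E'
import numpy as np, cv2
from scipy.spatial.transform import Rotation as Ro
from bench import ctrl
def ray(m,u,v):
    K=m["mtx"]; d=np.array([(u-K[0,2])/K[0,0],-(v-K[1,2])/K[1,1],-1.])
    return m["xyz"],Ro.from_rotvec(m["orientation"]).apply(d)
def onz(m,u,v,z):
    o,d=ray(m,u,v); return o+d*(z-o[2])/d[2]
def proj(m,p):
    c=Ro.from_rotvec(m["orientation"]).inv().apply(np.asarray(p)-m["xyz"]); K=m["mtx"]
    return K[0,0]*c[0]/-c[2]+K[0,2], K[1,1]*-c[1]/-c[2]+K[1,2]
def mask(img,c):
    h=cv2.cvtColor(img,cv2.COLOR_RGB2HSV); H,S,V=cv2.split(h)
    return {'green':(H>45)&(H<85)&(S>70)&(V>50),'red':((H<5)|(H>174))&(S>150)&(V>120),'white':(S<40)&(V>190)}[c].astype(np.uint8)
def blobs(m,roi):
    z=np.zeros_like(m);x0,y0,x1,y1=roi;z[y0:y1,x0:x1]=m[y0:y1,x0:x1]
    n,l,s,c=cv2.connectedComponentsWithStats(z)
    return [(s[i,4],c[i]) for i in range(1,n) if s[i,4]>5],l
E
python3 - <<'E'
from h import *
for n,roi in(("top",(220,180,345,310)),("scene",(250,210,410,310))):
    m=ctrl.camera_model(n);im=cv2.cvtColor(cv2.imread(f"pics/{n}0.png"),cv2.COLOR_BGR2RGB)
    for c,z in(("green",.17),("red",.142),("white",.17)):
        for a,p in blobs(mask(im,c),roi)[0]: print(n,c,a,p,onz(m,*p,z).round(4))
    x0,y0,x1,y1=roi
    cv2.imwrite(f"pics/{n}0c.png",cv2.resize(cv2.imread(f"pics/{n}0.png")[y0:y1,x0:x1],None,fx=4,fy=4,interpolation=cv2.INTER_CUBIC))
E
```

```text
top green 550 [280.00181818 240.75636364] [0.5545 0.0995 0.17  ]
top red 82 [291.19512195 212.02439024] [0.643  0.0722 0.142 ]
top white 13 [265.         248.76923077] [0.5327 0.1389 0.17  ]
top white 6 [220.5 282. ] [0.4438 0.253  0.17  ]
top white 7 [307.71428571 308.        ] [0.3754 0.0252 0.17  ]
scene green 741 [330.24426451 255.26855601] [0.5563 0.1016 0.17  ]
scene red 126 [287.32539683 269.85714286] [0.6445 0.0737 0.142 ]
scene white 17 [349.         263.58823529] [0.5328 0.1394 0.17  ]
```

View pics/top0c.png

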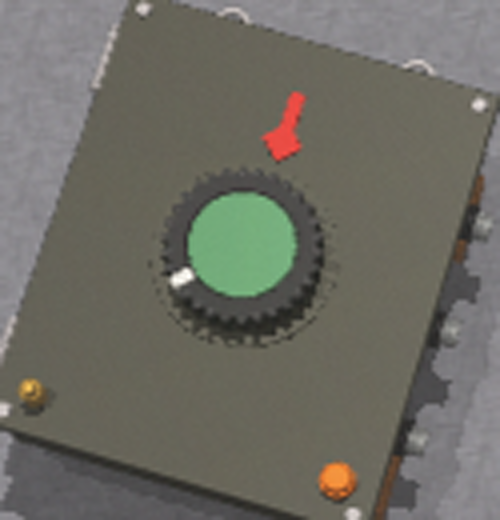

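```bash
python3 -m handwheel '[[40,-40,0,0,0,0.1,1],[80,-80,0,0,0,0.2,1],[120,-120,0,0,0,0.3,1],[160,-160,0,0,0,0.4,1],[200,-200,0,0,0,0.5,1],[240,-240,0,0,0,0.6,1],[280,-280,0,0,0,0.7,1],[320,-320,0,0,0,0.8,1],[360,-360,0,0,0,0.9,1],[400,-400,0,0,0,1.0,1],[440,-440,0,0,0,1.1,1],[480,-480,0,0,0,1.16,1]]' 20
cat > st.py <<'E'
from h import *
import sys
C=np.array([.5555,.1005])
def st():
    s=ctrl.get_state();R=Ro.from_rotvec(s["tool_rot"]);M=R.as_matrix();p=s["position"]
    psi=np.degrees(np.arctan2(M[1,0],M[0,0]));d=p[:2]-C
    print("t",round(s["time"],2),"p",p.round(4),"psi",psi.round(1),"r",np.hypot(*d).round(4),"phi",np.degrees(np.arctan2(d[1],d[0])).round(1),"zaxis",M[:,2].round(3),"q",s["joint_positions"].round(3),"F",s["ft_force"].round(1),"w",round(s["grip_width"],3))
    return s,R
def rel(target,psi):   # shift mm in tool axes to world target
    s,R=st(); print("shift mm",(R.inv().apply(np.asarray(target)-s["position"])*1e3).round(1))
    T=Ro.from_euler('z',psi,degrees=True)*Ro.from_euler('x',180,degrees=True)
    print("turn",(R.inv()*T).as_rotvec().round(3))
def polar(r,phi,z):
    a=np.radians(phi);return [C[0]+r*np.cos(a),C[1]+r*np.sin(a),z]
E
python3 -c "
from st import *
rel(polar(.095,95,.235),-40)"
```

```text
time: 1.65
position: [0.5053, 0.0657, 0.2366]
tool_rot: [2.953, -1.071, 0.001]
ft_force: [1.4, -0.3, -0.5]
grip_width: 0.005
t 1.65 p [0.5053 0.0657 0.2366] psi -39.9 r 0.061 phi -145.3 zaxis [ 0.    -0.001 -1.   ] q [ 0.474  0.056 -0.673  1.773  0.036  1.324 -2.474] F [ 1.4 -0.3 -0.5] w 0.005
shift mm [ -50.8 -126.2    1.5]
turn [ 0.    -0.001  0.002]
```

```bash
python3 -c "
from st import *
rel(polar(.095,125,.235),-10)"
```

```text
t 1.65 p [0.5053 0.0657 0.2366] psi -39.9 r 0.061 phi -145.3 zaxis [ 0.    -0.001 -1.   ] q [ 0.474  0.056 -0.673  1.773  0.036  1.324 -2.474] F [ 1.4 -0.3 -0.5] w 0.005
shift mm [-75.5 -83.6   1.5]
turn [ 0.    -0.001 -0.521]
```

```bash
python3 -m handwheel '[[-25,-28,0,0,0,-0.17,1],[-50,-56,0,0,0,-0.34,1],[-75.5,-83.5,10,0,0,-0.52,1],[-75.5,-83.5,40,0,0,-0.52,1],[-75.5,-83.5,72,0,0,-0.52,1],[-75.5,-83.5,72,0,0,-0.52,1]]'
python3 -c "
from st import *
for n in ('top','scene'):
    cv2.imwrite(f'pics/{n}1.png',cv2.resize(ctrl.get_image(n)[150:400,180:480,::-1],None,fx=2.6,fy=2.4))
rel(polar(.075,125,.163),-10)"
```

```text
time: 2.4
position: [0.4984, 0.1759, 0.1622]
tool_rot: [3.128, -0.271, -0.008]
ft_force: [-0.4, 0.3, -0.6]
grip_width: 0.006
t 2.5 p [0.5006 0.1767 0.1652] psi -9.9 r 0.0939 phi 125.7 zaxis [ 0.  0. -1.] q [ 0.332  0.187 -0.79   1.817  0.142  1.196 -2.246] F [-0.8 -0.   1.1] w 0.003
shift mm [14.2 12.5  2.2]
turn [-0.    -0.     0.001]
```

View pics/scene1.png

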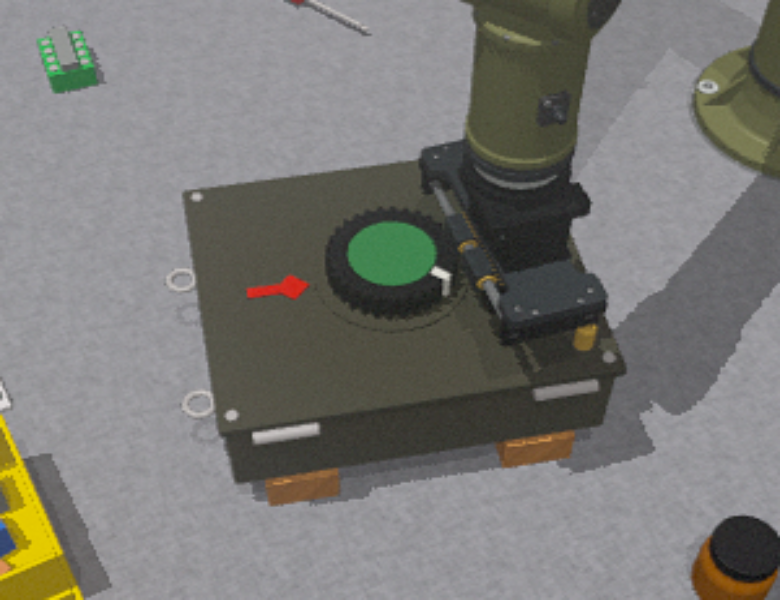

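View pics/top1.png

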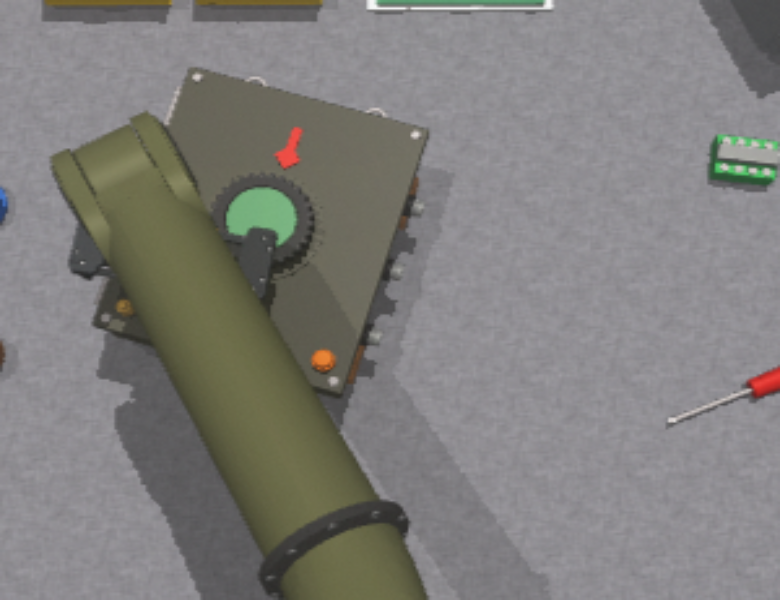

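```bash
python3 -m handwheel '[[5,5,0,0,0,0,1],[10,10,0,0,0,0,1],[14,14,0,0,0,0,1],[14,14,0,0,0,0,1]]'
python3 -m handwheel '[[1,1,0,0,0,0,1],[2,2,0,0,0,0,1],[2,2,0,0,0,0,1]]'
python3 -m handwheel '[[1,1,0,0,0,0,1],[2,2,0,0,0,0,1],[2,2,0,0,0,0,1]]'
python3 -c "
from st import *
cv2.imwrite('pics/scene2.png',cv2.resize(ctrl.get_image('scene')[190:340,240:440,::-1],None,fx=4,fy=4))
rel(polar(.075,125,.163),-10)"
```

```text
time: 3.0
position: [0.5123, 0.1597, 0.1647]
tool_rot: [3.13, -0.274, 0.0]
ft_force: [0.3, 0.5, -0.8]
grip_width: 0.004
time: 3.38
position: [0.5134, 0.1581, 0.1645]
tool_rot: [3.13, -0.272, -0.0]
ft_force: [0.8, 0.3, 0.4]
grip_width: 0.007
time: 3.75
position: [0.5151, 0.1556, 0.1645]
tool_rot: [3.13, -0.272, -0.0]
ft_force: [-0.2, 0.1, -0.5]
grip_width: 0.006
t 3.8 p [0.5151 0.1557 0.1645] psi -9.9 r 0.0685 phi 126.2 zaxis [-0. -0. -1.] q [ 0.355  0.203 -0.773  1.801  0.152  1.198 -2.207] F [-0.   0.1  0.6] w 0.005
shift mm [-3.6 -5.6  1.5]
turn [0.    0.    0.001]
```

View pics/scene2.png

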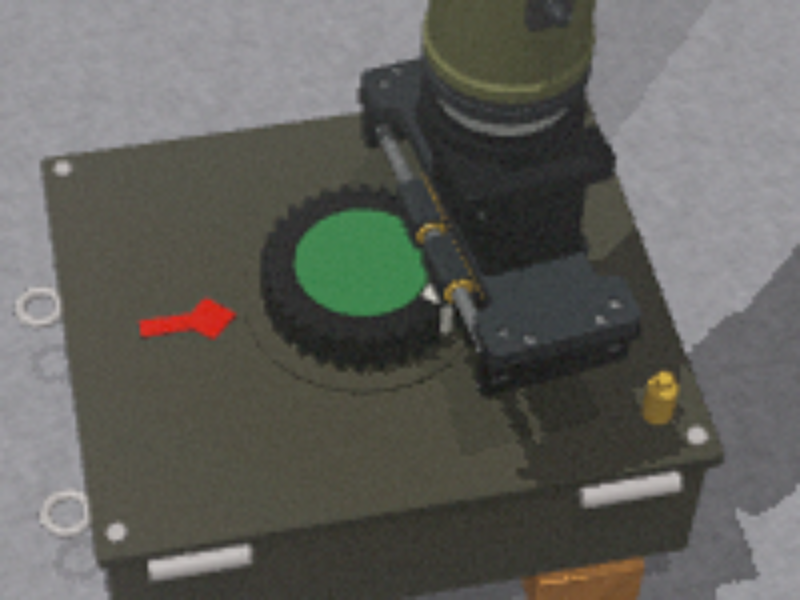

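```bash
python3 -m handwheel '[[1,1,0,0,0,0,1],[2,2,0,0,0,0,1],[2,2,0,0,0,0,1]]'
python3 -m handwheel '[[1,1,0,0,0,0,1],[1,1,0,0,0,0,1],[1,1,0,0,0,0,1]]'
python3 -m handwheel '[[1,1,0,0,0,0,1],[1,1,0,0,0,0,1],[1,1,0,0,0,0,1]]'
python3 -c "
from st import *
rel(polar(.075,125,.163),-10)"
```

```text
time: 4.18
position: [0.5168, 0.1533, 0.1645]
tool_rot: [3.13, -0.272, 0.0]
ft_force: [-0.1, -0.4, -0.7]
grip_width: 0.005
time: 4.55
position: [0.5171, 0.1528, 0.1645]
tool_rot: [-3.13, 0.271, 0.001]
ft_force: [-2.3, 1.3, 0.4]
grip_width: 0.005
time: 4.92
position: [0.5172, 0.1527, 0.1645]
tool_rot: [-3.129, 0.27, 0.003]
ft_force: [-4.2, 4.2, 1.4]
grip_width: 0.003
t 4.92 p [0.5172 0.1527 0.1645] psi -9.8 r 0.0648 phi 126.3 zaxis [-0.002  0.002 -1.   ] q [ 0.36   0.207 -0.77   1.797  0.152  1.2   -2.198] F [-4.2  4.2  1.4] w 0.003
shift mm [-6.2 -8.3  1.5]
turn [-0.001  0.002  0.003]
```

```bash
cat >> st.py <<'E'
def arc(r,off,th,n,sgn=1):
    # inward direction in tool frame at 45deg+off (tool angles), ring centre at distance r mm
    a=np.radians(45+off); c=sgn*r*np.array([np.cos(a),np.sin(a)])
    for k in range(1,n+1):
        t=-th*k; Rm=np.array([[np.cos(t),-np.sin(t)],[np.sin(t),np.cos(t)]])
        print((c-Rm@c).round(1), round(t,2))
E
python3 -c "
from st import *
s,R=st(); c=R.inv().apply(np.append(C,s['position'][2])-s['position'])*1e3; print(c.round(1))
arc(63.5,1.3,.12,12)"
```

```text
t 4.92 p [0.5172 0.1527 0.1645] psi -9.8 r 0.0648 phi 126.3 zaxis [-0.002  0.002 -1.   ] q [ 0.36   0.207 -0.77   1.797  0.152  1.2   -2.198] F [-4.2  4.2  1.4] w 0.003
[46.7 44.9 -0.2]
[-5.2  5.6] -0.12
[-9.7 11.7] -0.24
[-13.4  18.4] -0.36
[-16.2  25.4] -0.48
[-18.3  32.8] -0.6
[-19.4  40.3] -0.72
[-19.6  47.9] -0.84
[-18.9  55.5] -0.96
[-17.3  63. ] -1.08
[-14.8  70.2] -1.2
[-11.5  77. ] -1.32
[-7.4 83.4] -1.44
```

```bash
python3 -c "
from st import *
arc(63.5,-1,.12,12)"

```

```text
[-5.   5.8] -0.12
[-9.2 12.1] -0.24
[-12.6  18.9] -0.36
[-15.2  26.1] -0.48
[-16.9  33.5] -0.6
[-17.7  41.1] -0.72
[-17.7  48.7] -0.84
[-16.7  56.2] -0.96
[-14.8  63.6] -1.08
[-12.   70.7] -1.2
[-8.4 77.4] -1.32
[-4.  83.6] -1.44
```

```bash
python3 -m handwheel '[[-5,5.8,0,0,0,-0.12,1],[-9.2,12.1,0,0,0,-0.24,1],[-12.6,18.9,0,0,0,-0.36,1],[-15.2,26.1,0,0,0,-0.48,1],[-16.9,33.5,0,0,0,-0.6,1],[-17.7,41.1,0,0,0,-0.72,1],[-17.7,41.1,0,0,0,-0.72,1]]'
python3 -c "
from st import *
st()
cv2.imwrite('pics/scene3.png',cv2.resize(ctrl.get_image('scene')[190:340,240:440,::-1],None,fx=4,fy=4))
cv2.imwrite('pics/top3.png',cv2.resize(ctrl.get_image('top')[170:320,200:400,::-1],None,fx=4,fy=4))
cv2.imwrite('pics/wrist3.png',ctrl.get_image('wrist')[:,:,::-1])
"
```

```text
time: 5.8
position: [0.4927, 0.1138, 0.1645]
tool_rot: [-3.025, -0.847, 0.003]
ft_force: [-4.1, 2.7, 1.9]
grip_width: 0.005
t 5.8 p [0.4927 0.1138 0.1645] psi 31.3 r 0.0641 phi 168.1 zaxis [-0.002 -0.    -1.   ] q [ 0.508  0.129 -0.833  1.872  0.103  1.187 -1.384] F [-4.1  2.7  1.9] w 0.005
```

View pics/scene3.png

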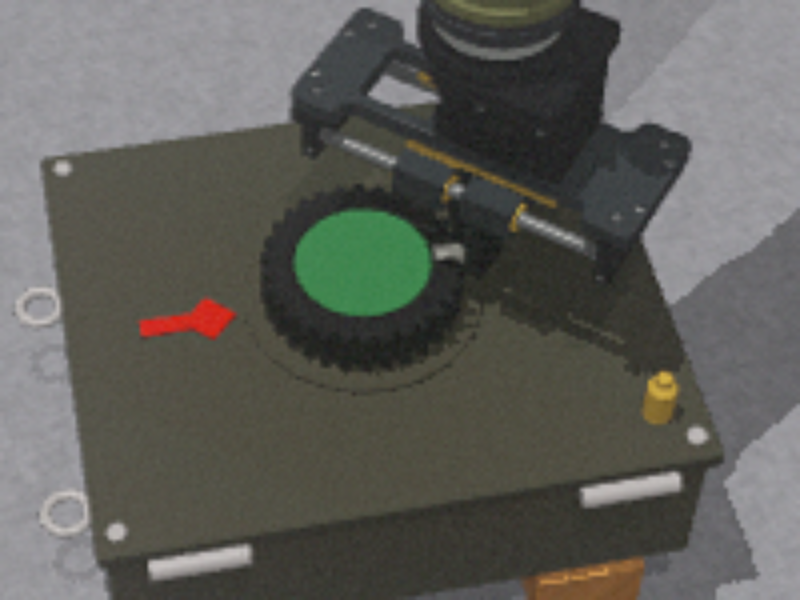

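View pics/top3.png

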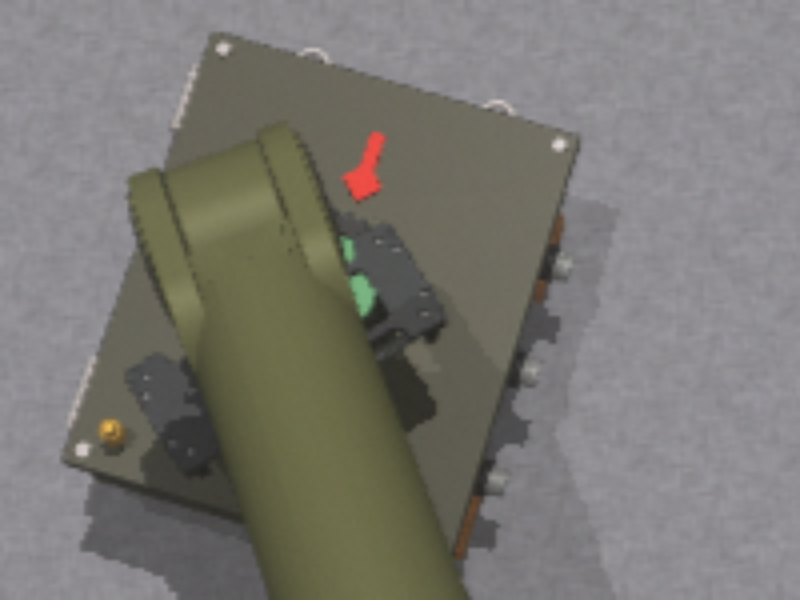

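View pics/wrist3.png

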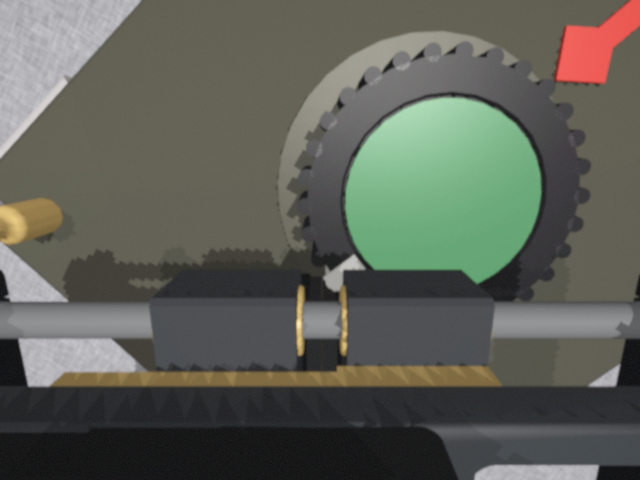

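```bash
python3 -m handwheel '[[-5,5.8,0,0,0,-0.12,1],[-9.2,12.1,0,0,0,-0.24,1],[-12.6,18.9,0,0,0,-0.36,1],[-15.2,26.1,0,0,0,-0.48,1],[-16.9,33.5,0,0,0,-0.6,1],[-17.7,41.1,0,0,0,-0.72,1],[-17.7,48.7,0,0,0,-0.84,1],[-16.7,56.2,0,0,0,-0.96,1],[-14.8,63.6,0,0,0,-1.08,1],[-12,70.7,0,0,0,-1.2,1],[-8.4,77.4,0,0,0,-1.32,1],[-4,83.6,0,0,0,-1.44,1]]'
python3 -c "
from st import *
st()
cv2.imwrite('pics/wrist4.png',ctrl.get_image('wrist')[:,:,::-1])
"
```

```text
time: 7.45
position: [0.5338, 0.0391, 0.1643]
tool_rot: [1.712, 2.634, -0.003]
ft_force: [-2.8, -0.1, 1.4]
grip_width: 0.008
t 7.45 p [0.5338 0.0391 0.1643] psi 113.9 r 0.0651 phi -109.4 zaxis [-0.001 -0.002 -1.   ] q [ 0.685  0.224 -0.9    1.804  0.189  1.204  0.147] F [-2.8 -0.1  1.4] w 0.008
```

View pics/wrist4.png

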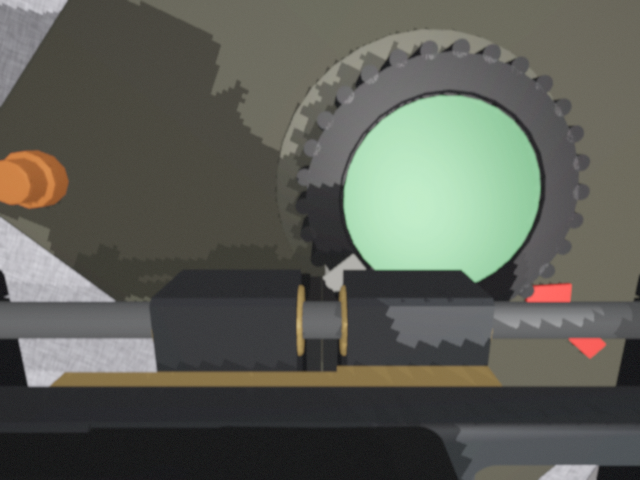

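```bash
python3 -m handwheel '[[-4.5,6.3,0,0,0,-0.12,1],[-8.7,12.6,0,0,0,-0.24,1],[-12.1,19.4,0,0,0,-0.36,1],[-14.7,26.6,0,0,0,-0.48,1],[-16.4,34,0,0,0,-0.6,1],[-17.3,41.1,0,0,0,-0.72,1],[-17.5,48.7,0,0,0,-0.84,1],[-16.8,56,0,0,0,-0.96,1],[-15,63.2,0,0,0,-1.08,1],[-12.3,70.2,0,0,0,-1.2,1],[-8.7,76.9,0,0,0,-1.32,1],[-4.3,83,0,0,0,-1.44,1]]'
python3 -c "
from st import *
st()
cv2.imwrite('pics/wrist5.png',ctrl.get_image('wrist')[:,:,::-1])
"
```

```text
time: 9.0
position: [0.6124, 0.0674, 0.164]
tool_rot: [-0.445, 3.11, -0.005]
ft_force: [-0.7, -2.2, 0.3]
grip_width: 0.009
t 9.0 p [0.6124 0.0674 0.164 ] psi -163.7 r 0.0658 phi -30.2 zaxis [ 0.001 -0.003 -1.   ] q [ 0.671  0.517 -1.09   1.606  0.475  1.31   1.363] F [-0.7 -2.2  0.3] w 0.009
```

View pics/wrist5.png

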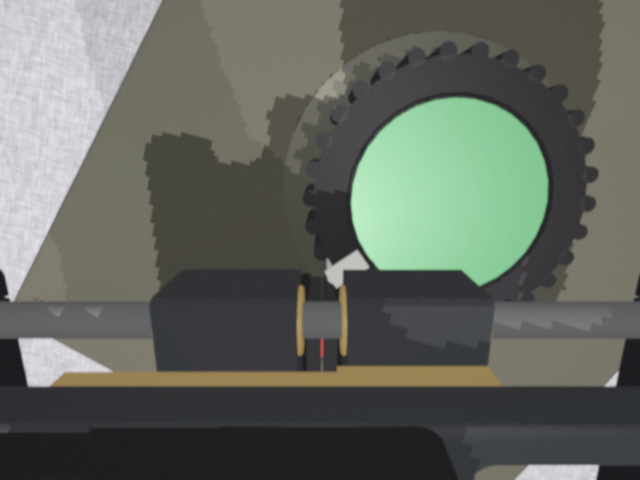

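```bash
cat >> st.py <<'E'
def wring(im,m):
    g=mask(im,'green'); g[268:]=0
    cs=max(cv2.findContours(g,cv2.RETR_EXTERNAL,cv2.CHAIN_APPROX_NONE)[0],key=cv2.contourArea)[:,0]
    cs=cs[cs[:,1]<262]
    P=np.array([onz(m,u,v,.17)[:2] for u,v in cs])
    A=np.c_[2*P,np.ones(len(P))];x=np.linalg.lstsq(A,(P**2).sum(1),rcond=None)[0]
    print("centre",x[:2].round(4),"rad",np.sqrt(x[2]+x[0]**2+x[1]**2).round(4))
E
python3 -c "
from st import *
st();m=ctrl.camera_model('wrist')
wring(ctrl.get_image('wrist'),m)
for n,roi in (('scene',(250,210,410,310)),('top',(220,180,345,310))):
    im=ctrl.get_image(n);mm=ctrl.camera_model(n)
    cv2.imwrite(f'pics/{n}5.png',cv2.resize(im[190:340,240:440,::-1],None,fx=4,fy=4))
    for c,z in(('green',.17),('red',.142),('white',.17)):
        for a,p in blobs(mask(im,c),roi)[0]: print(n,c,a,p.round(1),onz(mm,*p,z).round(4))
"
```

```text
t 9.05 p [0.6128 0.0685 0.1641] psi -163.5 r 0.0657 phi -29.2 zaxis [ 0.002 -0.002 -1.   ] q [ 0.67   0.519 -1.092  1.605  0.475  1.309  1.366] F [ 1.3 -2.9 -1.3] w 0.007
centre [0.5455 0.1049] rad 0.0261
scene green 243 [337.9 260.4] [0.5488 0.1211 0.17  ]
scene red 125 [287.1 270. ] [0.6451 0.0739 0.142 ]
scene white 8 [406.2 308.9] [0.4913 0.2875 0.17  ]
top green 543 [280.3 241.2] [0.5532 0.0987 0.17  ]
top white 6 [220.5 282. ] [0.4438 0.253  0.17  ]
```

View pics/scene5.png

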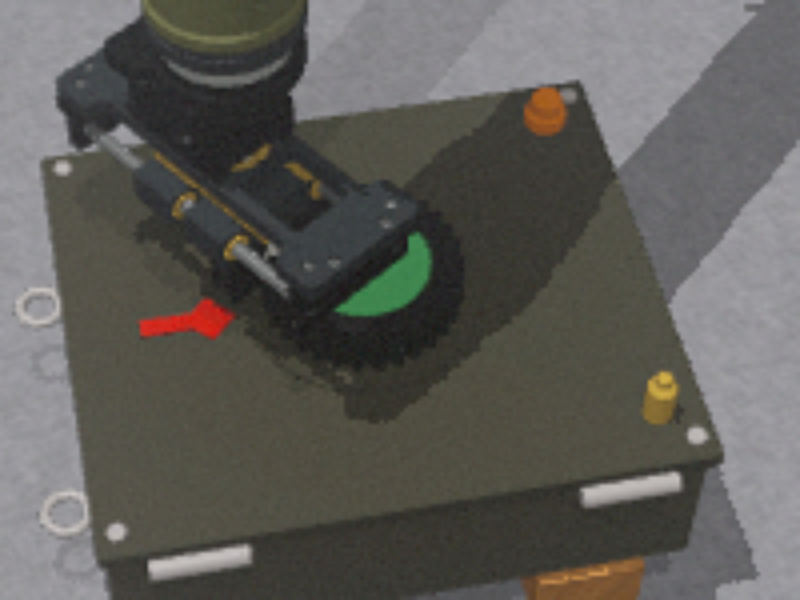

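```bash
sed -i "s/(H<85)&(S>70)/(H<90)\&(S>35)/" h.py; python3 -c "
from st import *
m=ctrl.camera_model('wrist')
wring(ctrl.get_image('wrist'),m);st()
"
```

```text
centre [0.5569 0.0988] rad 0.0362
t 9.25 p [0.6125 0.0683 0.1643] psi -163.9 r 0.0654 phi -29.5 zaxis [ 0.002 -0.001 -1.   ] q [ 0.671  0.516 -1.09   1.606  0.473  1.308  1.36 ] F [ 2.6 -2.3 -1.3] w 0.004
```

```bash
sed -i 's/^C=.*/C=np.array([.5565,.0995])/' st.py; python3 -c "
from st import *
arc(63,0,.12,12)"

```

```text
[-5.   5.7] -0.12
[-9.3 11.9] -0.24
[-12.8  18.5] -0.36
[-15.5  25.6] -0.48
[-17.4  32.9] -0.6
[-18.3  40.4] -0.72
[-18.4  48. ] -0.84
[-17.5  55.5] -0.96
[-15.7  62.8] -1.08
[-13.1  69.9] -1.2
[-9.7 76.6] -1.32
[-5.4 82.9] -1.44
```

```bash
python3 -m handwheel '[[-5,5.7,0,0,0,-0.12,1],[-9.3,11.9,0,0,0,-0.24,1],[-12.8,18.5,0,0,0,-0.36,1],[-15.5,25.6,0,0,0,-0.48,1],[-17.4,32.9,0,0,0,-0.6,1],[-18.3,40.4,0,0,0,-0.72,1],[-18.4,48,0,0,0,-0.84,1],[-18.4,48,0,0,0,-0.84,1]]'
python3 -c "
from st import *
st();m=ctrl.camera_model('wrist')
im=ctrl.get_image('wrist');wring(im,m)
cv2.imwrite('pics/wrist6.png',im[:,:,::-1])
"
```

```text
time: 10.25
position: [0.6163, 0.1216, 0.1645]
tool_rot: [-1.671, 2.658, 0.0]
ft_force: [4.4, 1.9, -1.9]
grip_width: 0.008
t 10.25 p [0.6163 0.1216 0.1645] psi -115.7 r 0.0638 phi 20.3 zaxis [ 0.002  0.001 -1.   ] q [ 0.644  0.639 -1.243  1.573  0.614  1.373  2.032] F [ 4.4  1.9 -1.9] w 0.008
centre [0.5571 0.099 ] rad 0.0362
```

View pics/wrist6.png

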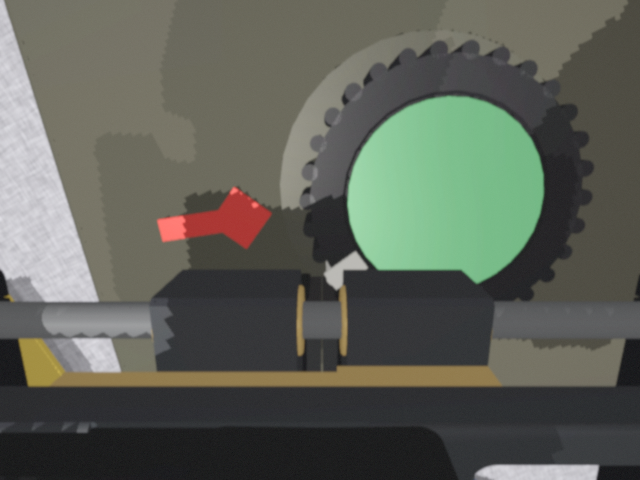

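```bash
python3 -m handwheel '[[-10,-10,0,0,0,0,1],[-22,-22,0,0,0,0,1],[-22,-22,0,0,0,0.18,1],[-22,-22,0,0,0,0.36,1],[-22,-22,0,0,0,0.54,1],[-22,-22,0,0,0,0.72,1],[-22,-22,0,0,0,0.9,1],[-22,-22,0,0,0,1.08,1],[-22,-22,0,0,0,1.26,1],[-22,-22,0,0,0,1.44,1],[-22,-22,0,0,0,1.57,1]]'
python3 -m handwheel '[[0,0,0,0,0,0.18,1],[0,0,0,0,0,0.36,1],[0,0,0,0,0,0.54,1],[0,0,0,0,0,0.72,1],[0,0,0,0,0,0.9,1],[0,0,0,0,0,1.08,1],[0,0,0,0,0,1.26,1],[0,0,0,0,0,1.44,1],[0,0,0,0,0,1.57,1],[0,0,0,0,0,1.57,1]]'
python3 -c "
from st import *
st()
im=ctrl.get_image('top')
cv2.imwrite('pics/top7.png',cv2.resize(im[170:320,200:400,::-1],None,fx=4,fy=4))
cv2.imwrite('pics/scene7.png',cv2.resize(ctrl.get_image('scene')[190:340,240:440,::-1],None,fx=4,fy=4))
rel(polar(.072,20.3,.164),64.3)
"
```

```text
time: 11.68
position: [0.6449, 0.1323, 0.1648]
tool_rot: [-0.701, -3.061, -0.0]
ft_force: [0.2, -0.2, 1.1]
grip_width: 0.003
time: 12.92
position: [0.6449, 0.1324, 0.1648]
tool_rot: [-2.655, -1.679, 0.001]
ft_force: [-0.1, 0.2, -0.0]
grip_width: 0.006
t 12.93 p [0.6449 0.1324 0.1648] psi 64.6 r 0.0943 phi 20.4 zaxis [-0.  0. -1.] q [ 0.218  0.446 -0.61   1.502  0.261  1.276 -0.865] F [-0.1  0.2 -0. ] w 0.006
t 13.03 p [0.6449 0.1321 0.1646] psi 64.7 r 0.0942 phi 20.2 zaxis [-0.  0. -1.] q [ 0.219  0.446 -0.611  1.503  0.262  1.275 -0.864] F [-0.4 -0.1  1. ] w 0.004
shift mm [-15.8 -15.6   0.6]
turn [-0.     0.     0.007]
```

View pics/scene7.png

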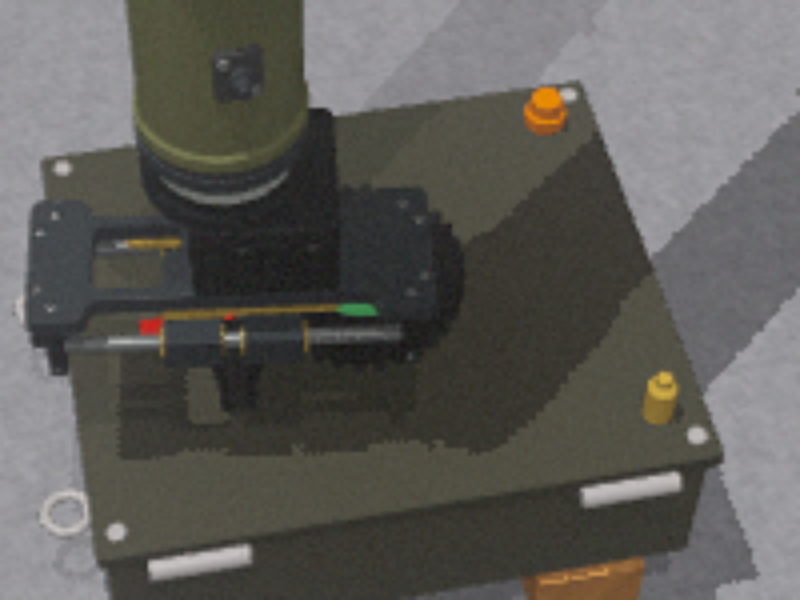

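View pics/top7.png

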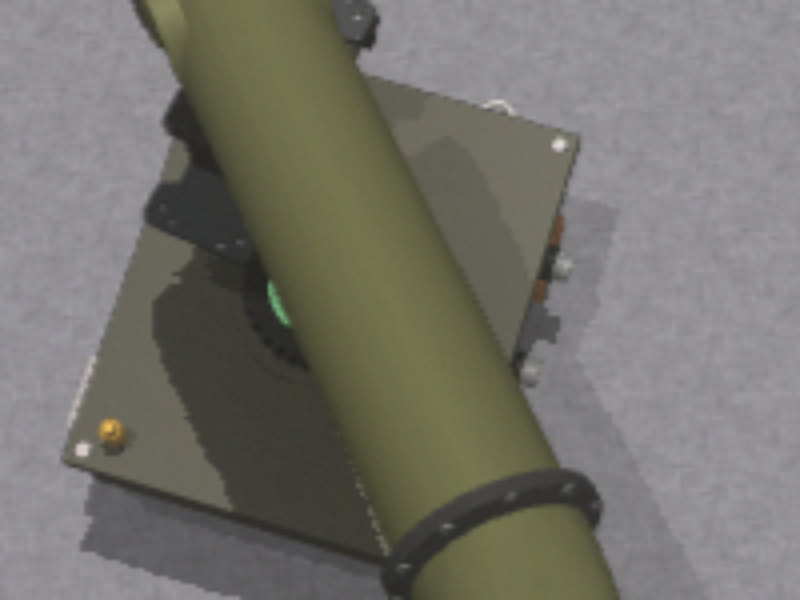

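```bash
python3 -m handwheel '[[-8,-8,0,0,0,0,1],[-16,-16,0,0,0,0,1],[-19,-19,0,0,0,0,1],[-21,-21,0,0,0,0,1],[-21,-21,0,0,0,0,1]]'
python3 -c "
from st import *
st()"
```

```text
time: 13.65
position: [0.617, 0.1214, 0.1647]
tool_rot: [2.656, 1.677, 0.0]
ft_force: [-0.1, -0.1, 0.3]
grip_width: 0.002
t 13.65 p [0.617  0.1214 0.1647] psi 64.6 r 0.0643 phi 19.9 zaxis [ 0. -0. -1.] q [ 0.258  0.384 -0.622  1.582  0.233  1.25  -0.848] F [-0.1 -0.1  0.3] w 0.002
```

```bash
cat >> st.py <<'E'
def arc2(r0,r1,th,n,sgn=1,off=0):
    a=np.radians(45+off); u=sgn*np.array([np.cos(a),np.sin(a)]); out=[]
    for k in range(1,n+1):
        t=-th*k; Rm=np.array([[np.cos(t),-np.sin(t)],[np.sin(t),np.cos(t)]])
        v=(r0*u-r1*Rm@u).round(1); print(v[0],v[1],round(t,3))
E
python3 -c "
from st import *
arc2(64.3,62.8,.12,12,-1)"

```

```text
3.9 -6.7 -0.12
8.2 -12.9 -0.24
11.7 -19.6 -0.36
14.4 -26.6 -0.48
16.3 -33.9 -0.6
17.2 -41.4 -0.72
17.2 -48.9 -0.84
16.4 -56.4 -0.96
14.6 -63.7 -1.08
12.0 -70.8 -1.2
8.6 -77.5 -1.32
4.4 -83.7 -1.44
```

```bash
python3 -m handwheel '[[3.9,-6.7,0,0,0,-0.12,1],[8.2,-12.9,0,0,0,-0.24,1],[11.7,-19.6,0,0,0,-0.36,1],[14.4,-26.6,0,0,0,-0.48,1],[16.3,-33.9,0,0,0,-0.6,1],[17.2,-41.4,0,0,0,-0.72,1],[17.2,-48.9,0,0,0,-0.84,1],[16.4,-56.4,0,0,0,-0.96,1],[14.6,-63.7,0,0,0,-1.08,1],[12,-70.8,0,0,0,-1.2,1],[8.6,-77.5,0,0,0,-1.32,1],[4.4,-83.7,0,0,0,-1.44,1]]'
python3 -c "
from st import *
st()
for n in ('top','scene'): cv2.imwrite(f'pics/{n}8.png',cv2.resize(ctrl.get_image(n)[190:340,240:440,::-1],None,fx=4,fy=4))
cv2.imwrite('pics/wrist8.png',ctrl.get_image('wrist')[:,:,::-1])"
```

```text
time: 15.15
position: [0.5438, 0.1636, 0.1648]
tool_rot: [0.882, 3.014, 0.006]
ft_force: [1.2, 3.5, -2.2]
grip_width: 0.004
t 15.15 p [0.5438 0.1636 0.1648] psi 147.4 r 0.0653 phi 101.2 zaxis [ 0.002  0.004 -1.   ] q [ 0.449  0.316 -0.924  1.73   0.264  1.225  0.461] F [ 1.2  3.5 -2.2] w 0.004
```

View pics/scene8.png

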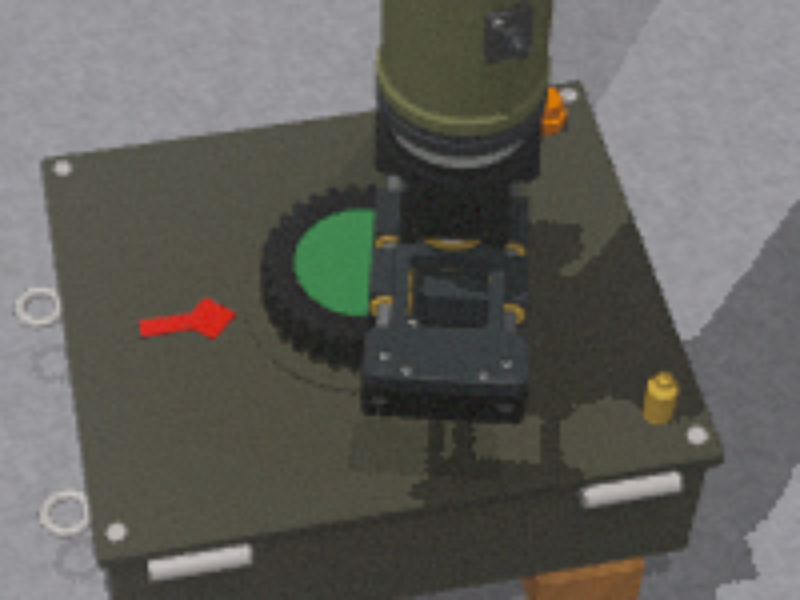

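View pics/wrist8.png

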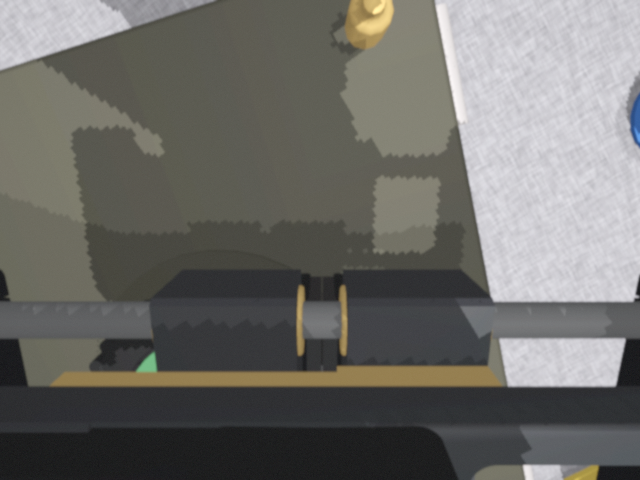

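View pics/top8.png

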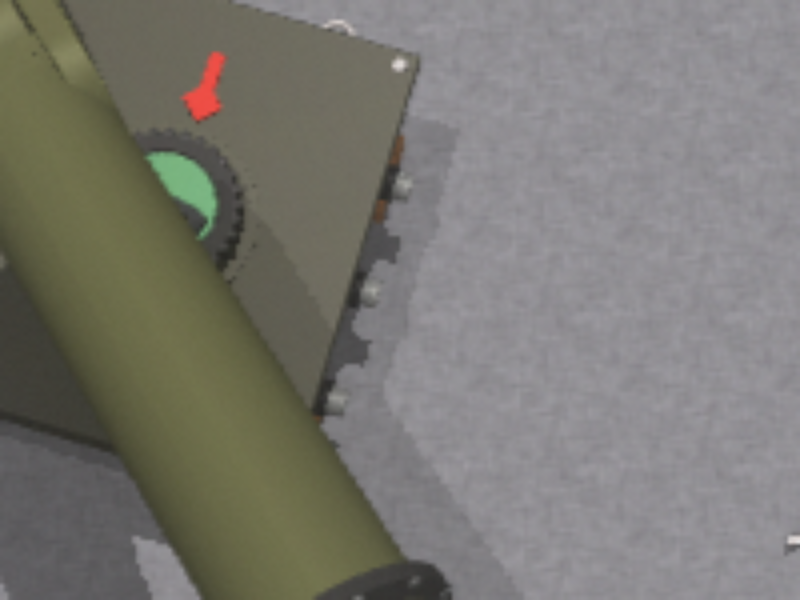

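```bash
python3 -m handwheel '[[5,-5.7,0,0,0,-0.12,1],[9.3,-11.9,0,0,0,-0.24,1],[12.8,-18.5,0,0,0,-0.36,1],[15.5,-25.6,0,0,0,-0.48,1],[17.4,-32.9,0,0,0,-0.6,1],[18.3,-40.4,0,0,0,-0.72,1],[18.4,-48,0,0,0,-0.84,1],[17.5,-55.5,0,0,0,-0.96,1],[15.7,-62.8,0,0,0,-1.08,1],[13.1,-69.9,0,0,0,-1.2,1],[9.7,-76.6,0,0,0,-1.32,1],[5.4,-82.9,0,0,0,-1.44,1]]'
python3 -m handwheel '[[11,11,0,0,0,0,1],[22,22,0,0,0,0,1],[22,22,0,0,0,0.18,1],[22,22,0,0,0,0.36,1],[22,22,0,0,0,0.54,1],[22,22,0,0,0,0.72,1],[22,22,0,0,0,0.9,1],[22,22,0,0,0,1.08,1],[22,22,0,0,0,1.26,1],[22,22,0,0,0,1.44,1],[22,22,0,0,0,1.57,1]]'
python3 -m handwheel '[[0,0,0,0,0,0.18,1],[0,0,0,0,0,0.36,1],[0,0,0,0,0,0.54,1],[0,0,0,0,0,0.72,1],[0,0,0,0,0,0.9,1],[0,0,0,0,0,1.08,1],[0,0,0,0,0,1.26,1],[0,0,0,0,0,1.44,1],[0,0,0,0,0,1.57,1],[0,0,0,0,0,1.57,1]]'
python3 -c "
from st import *
st();m=ctrl.camera_model('wrist');im=ctrl.get_image('wrist');wring(im,m)
for a,p in blobs(mask(im,'white'),(200,0,640,290))[0]: print(a,p,onz(m,*p,.17))
cv2.imwrite('pics/wrist9.png',im[:,:,::-1])
cv2.imwrite('pics/scene9.png',cv2.resize(ctrl.get_image('scene')[190:340,240:440,::-1],None,fx=4,fy=4))
"
```

```text
time: 16.8
position: [0.4906, 0.0957, 0.1644]
tool_rot: [1.319, -2.844, -0.004]
ft_force: [-7.2, 1.4, 4.3]
grip_width: 0.003
time: 18.18
position: [0.4629, 0.0916, 0.1648]
tool_rot: [1.095, 2.944, -0.002]
ft_force: [-0.4, 0.6, -1.0]
grip_width: 0.004
time: 19.42
position: [0.4629, 0.0917, 0.1648]
tool_rot: [2.851, 1.318, -0.001]
ft_force: [-0.1, 0.6, -0.4]
grip_width: 0.006
t 19.43 p [0.4629 0.0917 0.1648] psi 49.6 r 0.0939 phi -175.3 zaxis [-0.    -0.001 -1.   ] q [ 0.796  0.047 -1.055  1.942  0.045  1.177 -0.981] F [-0.1  0.6 -0.4] w 0.006
centre [0.5565 0.0991] rad 0.0361
948 [397.91561181 219.51476793] [0.51137519 0.10248063 0.17      ]
```

View pics/wrist9.png

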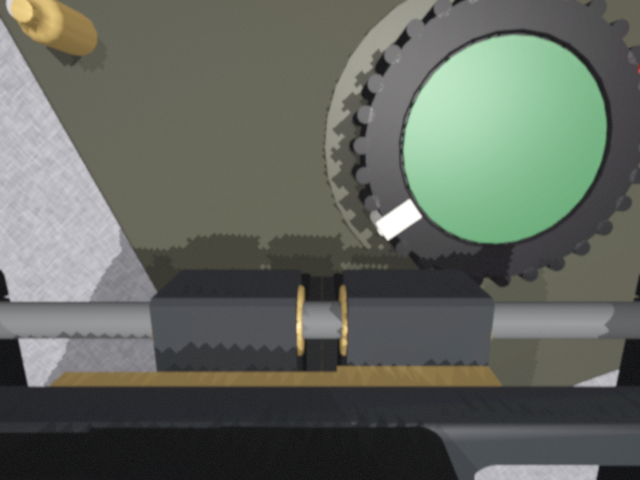

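View pics/scene9.png

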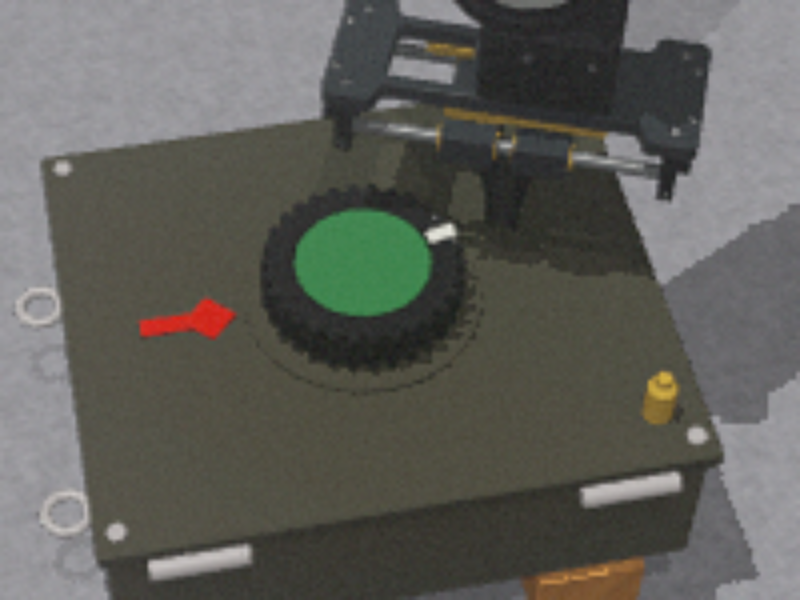

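```bash
python3 -m handwheel '[[8,8,0,0,0,0,1],[16,16,0,0,0,0,1],[19,19,0,0,0,0,1],[21,21,0,0,0,0,1],[21,21,0,0,0,0,1]]'
python3 -m handwheel '[[-3.9,6.7,0,0,0,-0.12,1],[-8.2,12.9,0,0,0,-0.24,1],[-11.7,19.6,0,0,0,-0.36,1],[-14.4,26.6,0,0,0,-0.48,1],[-16.3,33.9,0,0,0,-0.6,1],[-17.2,41.4,0,0,0,-0.72,1],[-17.2,48.9,0,0,0,-0.84,1],[-16.4,56.4,0,0,0,-0.96,1],[-14.6,63.7,0,0,0,-1.08,1],[-12,70.8,0,0,0,-1.2,1],[-8.6,77.5,0,0,0,-1.32,1],[-4.4,83.7,0,0,0,-1.44,1]]'
python3 -c "
from st import *
st();m=ctrl.camera_model('wrist');im=ctrl.get_image('wrist');wring(im,m)
for a,p in blobs(mask(im,'white'),(200,0,640,290))[0]:
  q=onz(m,*p,.17);print(a,p,q,np.degrees(np.arctan2(q[1]-C[1],q[0]-C[0])))
cv2.imwrite('pics/wrist10.png',im[:,:,::-1])
"
```

```text
time: 20.15
position: [0.491, 0.0951, 0.1641]
tool_rot: [-2.85, -1.32, 0.004]
ft_force: [-4.2, 0.4, 1.7]
grip_width: 0.001
time: 21.65
position: [0.5529, 0.0351, 0.1642]
tool_rot: [1.27, 2.873, -0.005]
ft_force: [-2.4, -2.7, 0.4]
grip_width: 0.006
t 21.65 p [0.5529 0.0351 0.1642] psi 132.3 r 0.0645 phi -93.2 zaxis [-0.001 -0.003 -1.   ] q [ 0.88   0.397 -1.195  1.755  0.39   1.26   0.326] F [-2.4 -2.7  0.4] w 0.006
centre [0.5567 0.0988] rad 0.0362
```

View pics/wrist10.png

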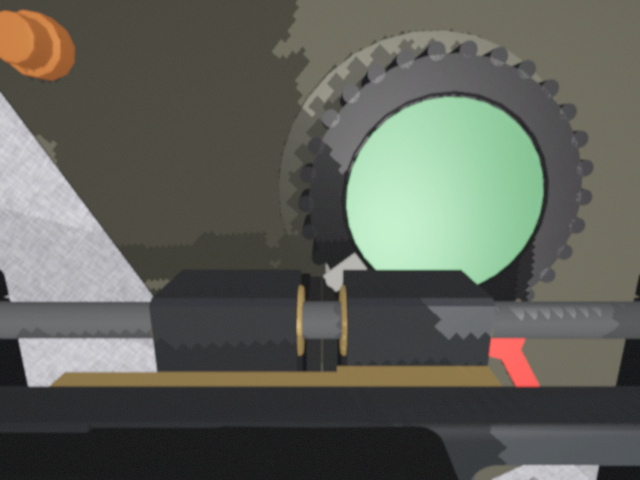

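```bash
python3 -m handwheel '[[-5,5.7,0,0,0,-0.12,1],[-9.3,11.9,0,0,0,-0.24,1],[-12.8,18.5,0,0,0,-0.36,1],[-15.5,25.6,0,0,0,-0.48,1],[-17.4,32.9,0,0,0,-0.6,1]]'
python3 -c "
from st import *
st()"
```

```text
time: 22.32
position: [0.5894, 0.0446, 0.1642]
tool_rot: [0.367, 3.12, -0.004]
ft_force: [-1.3, -1.7, -0.6]
grip_width: 0.005
t 22.32 p [0.5894 0.0446 0.1642] psi 166.6 r 0.064 phi -59.1 zaxis [-0.    -0.003 -1.   ] q [ 0.834  0.552 -1.258  1.666  0.542  1.329  0.819] F [-1.3 -1.7 -0.6] w 0.005
```

```bash
python3 -m handwheel '[[-11,-11,0,0,0,0,1],[-22,-22,0,0,0,0,1],[-22,-22,0,0,0,0.18,1],[-22,-22,0,0,0,0.36,1],[-22,-22,0,0,0,0.54,1],[-22,-22,0,0,0,0.72,1],[-22,-22,0,0,0,0.9,1],[-22,-22,0,0,0,1.08,1],[-22,-22,0,0,0,1.26,1],[-22,-22,0,0,0,1.44,1],[-22,-22,0,0,0,1.57,1]]'
python3 -m handwheel '[[0,0,0,0,0,0.18,1],[0,0,0,0,0,0.36,1],[0,0,0,0,0,0.54,1],[0,0,0,0,0,0.72,1],[0,0,0,0,0,0.9,1],[0,0,0,0,0,1.08,1],[0,0,0,0,0,1.26,1],[0,0,0,0,0,1.44,1],[0,0,0,0,0,1.57,1],[0,0,0,0,0,1.57,1]]'
python3 -c "
from st import *
st()
cv2.imwrite('pics/scene11.png',cv2.resize(ctrl.get_image('scene')[190:340,240:440,::-1],None,fx=4,fy=4))
cv2.imwrite('pics/top11.png',cv2.resize(ctrl.get_image('top')[170:320,200:400,::-1],None,fx=4,fy=4))
"
```

```text
time: 23.7
position: [0.6063, 0.0186, 0.165]
tool_rot: [2.472, 1.936, 0.001]
ft_force: [-0.1, -0.2, 0.2]
grip_width: 0.006
time: 24.95
position: [0.6061, 0.0189, 0.165]
tool_rot: [3.12, -0.367, 0.002]
ft_force: [-0.3, 0.5, 0.8]
grip_width: 0.007
t 24.95 p [0.6061 0.0189 0.165 ] psi -13.4 r 0.0947 phi -58.4 zaxis [ 0.001 -0.001 -1.   ] q [ 0.458  0.339 -0.649  1.639  0.215  1.234 -2.04 ] F [-0.3  0.5  0.8] w 0.007
```

View pics/scene11.png

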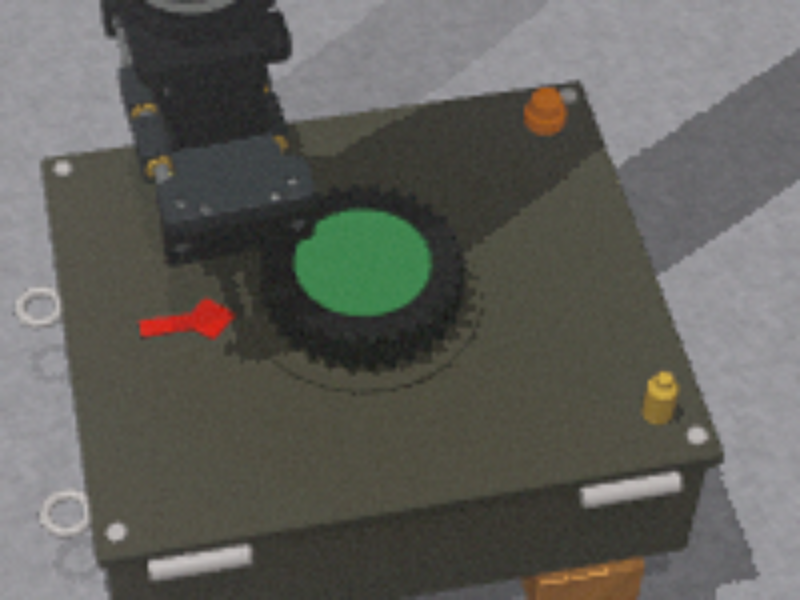

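View pics/top11.png

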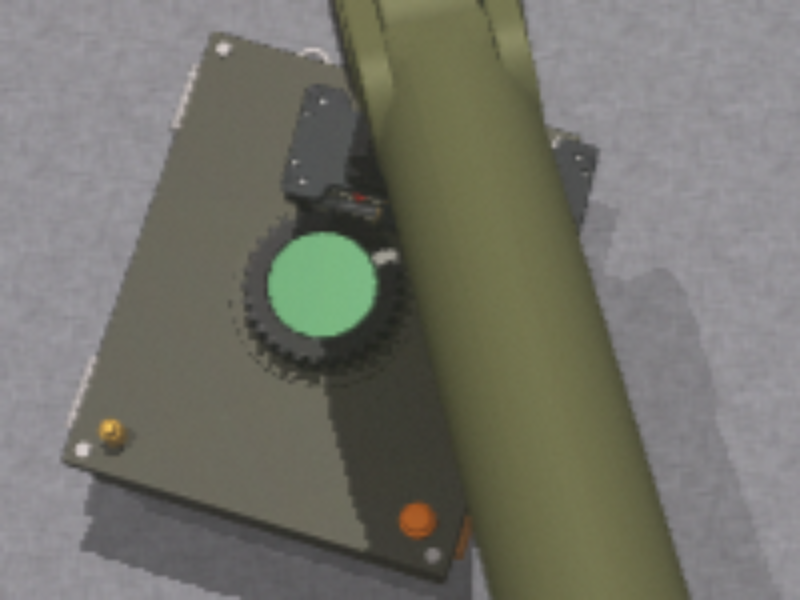

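```bash
python3 -m handwheel '[[-8,-8,0,0,0,0,1],[-16,-16,0,0,0,0,1],[-19,-19,0,0,0,0,1],[-21,-21,0,0,0,0,1],[-21,-21,0,0,0,0,1]]'
python3 -m handwheel '[[3.9,-6.7,0,0,0,-0.12,1],[8.2,-12.9,0,0,0,-0.24,1],[11.7,-19.6,0,0,0,-0.36,1],[14.4,-26.6,0,0,0,-0.48,1],[16.3,-33.9,0,0,0,-0.6,1],[17.2,-41.4,0,0,0,-0.72,1],[17.2,-48.9,0,0,0,-0.84,1],[17.2,-48.9,0,0,0,-0.84,1]]'
python3 -c "
from st import *
st()
m=ctrl.camera_model('top');q=onz(m,296.2,234.3,.17);print(np.degrees(np.arctan2(q[1]-.0990,q[0]-.5550)))
cv2.imwrite('pics/scene12.png',cv2.resize(ctrl.get_image('scene')[190:340,240:440,::-1],None,fx=4,fy=4))
cv2.imwrite('pics/top12.png',cv2.resize(ctrl.get_image('top')[170:320,200:400,::-1],None,fx=4,fy=4))
"
```

```text
time: 25.68
position: [0.59, 0.045, 0.1646]
tool_rot: [3.12, -0.366, 0.0]
ft_force: [0.5, -0.6, 0.1]
grip_width: 0.008
time: 26.68
position: [0.6189, 0.0883, 0.1646]
tool_rot: [2.999, 0.936, 0.002]
ft_force: [2.0, -0.9, 0.9]
grip_width: 0.005
t 26.68 p [0.6189 0.0883 0.1646] psi 34.7 r 0.0634 phi -10.2 zaxis [ 0.001  0.    -1.   ] q [ 0.445  0.422 -0.804  1.588  0.315  1.265 -1.375] F [ 2.  -0.9  0.9] w 0.005
-67.98642220073637
```

View pics/scene12.png

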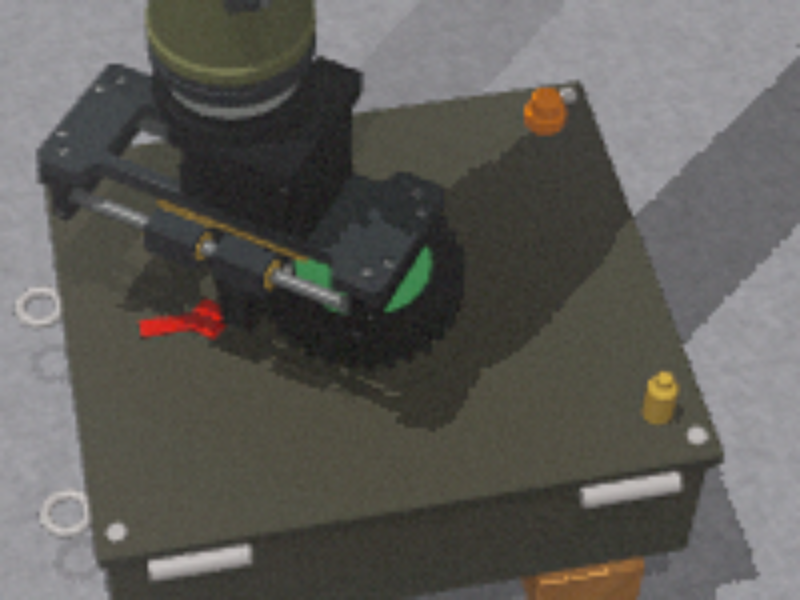

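View pics/top12.png

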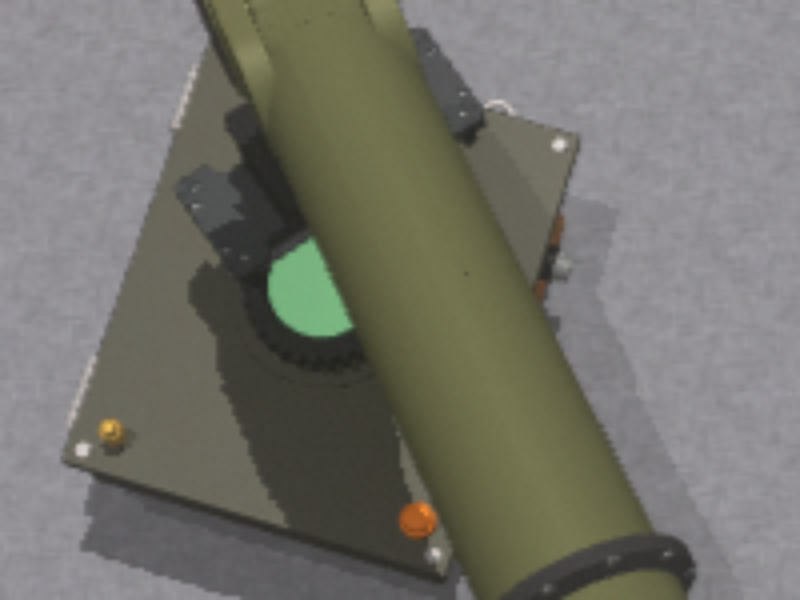

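```bash
python3 -m handwheel '[[11,11,0,0,0,0,1],[22,22,0,0,0,0,1],[22,22,-50,0,0,0,1],[22,22,-100,0,0,0,1],[22,22,-100,0,0,0,1]]'
python3 -c "
from st import *
rel([.5,-.25,.26],34.7)"
```

```text
time: 27.4
position: [0.6501, 0.0849, 0.2693]
tool_rot: [2.998, 0.937, 0.011]
ft_force: [0.1, -0.1, -0.3]
grip_width: 0.009
t 27.4 p [0.6501 0.0849 0.2693] psi 34.7 r 0.0948 phi -8.9 zaxis [ 0.007  0.002 -1.   ] q [ 0.419  0.422 -0.809  1.371  0.303  1.468 -1.338] F [ 0.1 -0.1 -0.3] w 0.009
shift mm [-314.2  189.8    7.7]
turn [ 0.002 -0.007  0.   ]
```

```bash
python3 -m handwheel '[[-40,24,0,0,0,0,1],[-80,48,0,0,0,0,1],[-120,72,0,0,0,0,1],[-160,96,0,0,0,0,1],[-200,120,0,0,0,0,1],[-240,144,0,0,0,0,1],[-280,168,0,0,0,0,1],[-314,190,0,0,0,0,1],[-314,190,0,0,0,0,1]]'
python3 -c "
from st import *
st()
for n,roi in(('top',(240,190,330,290)),('scene',(250,210,410,310))):
    m=ctrl.camera_model(n);im=ctrl.get_image(n); cv2.imwrite(f'pics/{n}13.png',im[:,:,::-1]);cv2.imwrite(f'pics/{n}13c.png',cv2.resize(im[170:320,200:400,::-1],None,fx=4,fy=4))
    P={}
    for c,z in(('green',.17),('red',.142),('white',.17)):
        for a,p in blobs(mask(im,c),roi)[0]:
            q=onz(m,*p,z);P.setdefault(c,q);print(n,c,a,p.round(1),q.round(4))
    f=lambda v:np.degrees(np.arctan2(v[1],v[0]))
    if 'white' in P: print(f(P['red']-P['green']),f(P['white']-P['green']))
"
```

```text
time: 28.52
position: [0.4962, -0.2558, 0.263]
tool_rot: [-3.001, -0.925, 0.004]
ft_force: [0.7, 0.2, -0.2]
grip_width: 0.006
t 28.52 p [ 0.4962 -0.2558  0.263 ] psi 34.3 r 0.3604 phi -99.6 zaxis [-0.003  0.    -1.   ] q [ 1.03   0.166 -0.672  1.622  0.105  1.393 -0.626] F [ 0.7  0.2 -0.2] w 0.006
top green 592 [280.1 240.8] [0.5544 0.0991 0.17  ]
top red 81 [291.2 212. ] [0.6431 0.0723 0.142 ]
top white 15 [285.4 225. ] [0.598  0.0857 0.17  ]
-16.845854571167326 -17.11988059230191
scene green 758 [330.4 255.1] [0.5559 0.1013 0.17  ]
scene red 128 [287.4 269.9] [0.6443 0.0738 0.142 ]
scene white 16 [309.2 257.3] [0.5978 0.0856 0.17  ]
-17.303055976215823 -20.59629836512633
```

View pics/scene13.png

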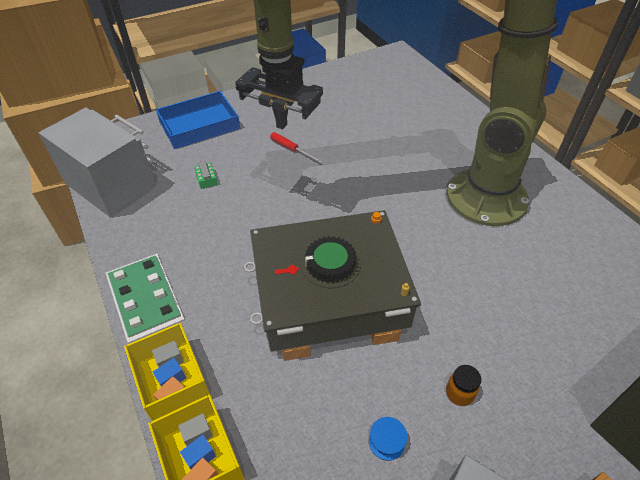

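View pics/top13c.png

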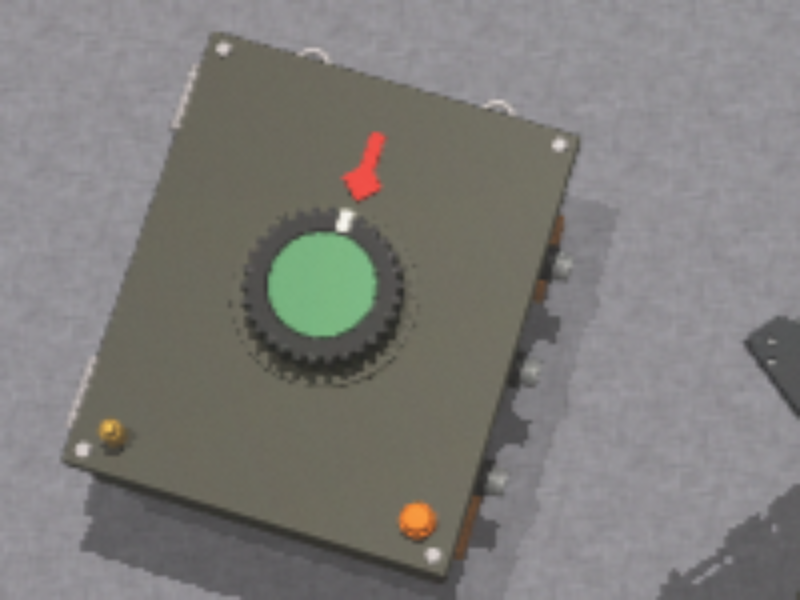

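View pics/top13.png

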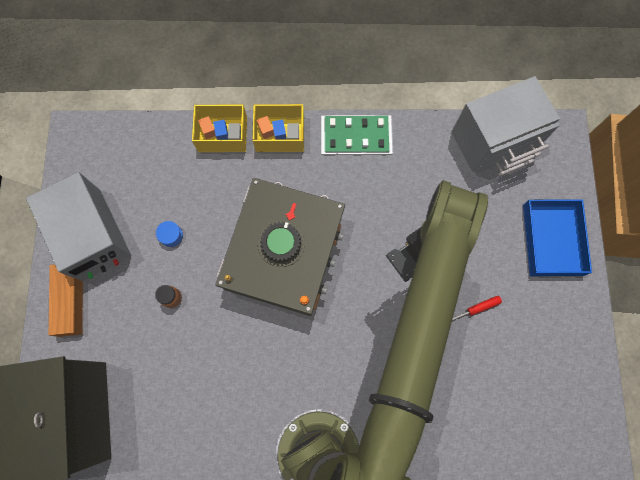

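```bash
python3 -c "
from bench import ctrl
print(ctrl.close_job())"
```

```text
the job is handed in; nothing more can be done
None
```

I turned the ring anticlockwise to its second meeting with the red pointer, and handed the job in at about 28.5 s of the 67 s allowed. I drove it with the corner of the closed fingertips held between the ribs, in four strokes with the hand drawn back between them.

- **Alignment:** In the final pictures the white line lies about 0.3° from the pointer by the top camera and about 3° by the scene camera. The two views disagree by about 3°, probably because part of the ring's white rib also shows in the scene view. Both are well inside the 15° limit.
- **Turn count:** The line started about 137° past the pointer. It went by the pointer once in the first stroke and reached it again at the end, which puts the ring at about 12.5 rad.
- **Loose things:** By eye, in both pictures, the standoff, plug, jar, reel, screwdriver and terminal block stand where they were at the start. The arm hides part of the screwdriver in the top view. I did not measure their shifts in numbers.
- **Hand and arm:** The hand is clear, about 360 mm from the ring, touching nothing. The forces I read at the wrist stayed below about 9 N. Joint 3 came within about 0.12 rad of its limit in the third stroke, so I re-set the wrist before finishing.

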